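# Mesh a sprocket onto a bicycle hub and hold it down

## Task

Lay the loose flat spacer ring over the splined shaft of the upright bicycle hub and press it down level on the hub's sprung seat, so that the seat gives a little. Then take the sprocket by its collar, turn it until its inner teeth mesh with the hub's splines, slide it home onto the spacer and push down until the sprung seat is right against its stop. Finish like that, still gripping the sprocket and holding it pressed down, and leave the oil bottle, grease jar and wrench where they are.

Things in the scene. Friction and masses are not known exactly. Their poses are not given: they have to be found in the camera images.
- hub: Bicycle rear hub clamped upright in a steel block (110 x 90 x 22 mm), fixed to the bench; origin on the hub axis at bench height, z up. The black hub body is 56 mm across up to 57 mm above the bench; above it are a spring, the seat disc (46 mm across, top at 80 mm), then the splined shaft. Beside and 15 mm below the seat's top there is room for fingertips.
- hub_axis (a point): On the hub axis, 80 mm above the bench: the height of the seat's top face at rest. z up; x points along the middle of a groove between two splines. The six splines stand at 30, 90, 150, ... degrees from x. The spacer's centre is 3 mm above this point when laid on the seat at rest.
- shaft_top (a point): Top of the splined shaft, on the hub axis, 121 mm above the bench. Core 26 mm across, with six rounded splines (36 mm across their tips, 5.5 mm wide) from the seat up to 11 mm below this point; above the splines a plain 26 mm pilot that tapers to 18 mm across in the last 7 mm.
- seat (a joint): How far the sprung steel seat disc (46 mm across, round the foot of the splined shaft) is pressed down, in m: 0 at rest, 0.006 at its hard stop. The spring holds about 4 N before it moves and about 12 N at the stop; it rises again when let go.
- spacer_mid (a point): Centre (half-way up) of the loose flat aluminium spacer ring, 54 mm outside, 40 mm bore, 6 mm thick, about 30 g, lying flat on the bench at the start; z is its axis. It goes over the splines (36 mm) with 2 mm to spare all round and overhangs the seat by 4 mm all round, so that it can be held by its rim all the way down.
- cog_mid (a point): On the axis of the loose steel sprocket, half-way up its 40 mm height; z is its axis, up. About 180 g. It stands on its toothed plate (72 mm across, 5 mm thick), its round collar (48 mm outside, to the full height) upwards: grip the collar's upper part, fingertips above the plate. Home on the spacer this point is 26 mm above the seat's top, so 20 mm above hub_axis at the stop.
- cog: The same sprocket; origin on its axis at its underside, axes as cog_mid. Bore 38.6 mm with six inner teeth, 7 mm wide, 29 mm across tips, full height, at 0, 60, 120, ... degrees from its x axis. It meshes when its x axis is parallel to that of hub_axis, or off by any multiple of 60 degrees (free play about 6 degrees either way).
- oil: Bystander: white oil bottle, 44 mm across, 120 mm tall, origin at its underside.
- grease: Bystander: grease jar, 64 mm across, 50 mm tall, origin at its underside.
- wrench: Bystander: steel wrench, 190 mm long, lying flat, origin at its middle underside.
There are look-alikes about, which are no part of the job. What is shaped like the cog but blue is not meant.

How it is judged:
By the outcome, as a careful person would: the job done as asked, in the order asked, and still so for the second after the job is handed in, while the arm keeps its last pose, push and grip.
It also fails if it takes over 59 s, if anything falls off the work surface, if the arm or the gripper's body presses on something with over 40 N, if the wrist force passes 120 N, or if a joint passes its speed limit or range.

## Robot

A 6-joint arm with a two-finger parallel gripper is mounted at the origin on the work surface. World frame = base frame: x ahead of the robot, y to its left, z up, the work surface at z = 0. Lengths are in mm, angles in rad, forces in N, time in s.
With the tool pointing down it reaches from about 350 to 775 mm from the base axis. Payload 7.3 kg.
Tool frame: the origin (TCP) lies on the centre line of the jaws, within the pads' length; the fingertips stand 22 mm ahead of it and the grasp point (between the pads) lies 3 mm ahead of it; z points along the fingers, y is the direction in which the jaws open and shut (so a half turn about z gives the same grasp; the last joint's range is limited). The gripper opens to 92 mm and grips with 3 to 60 N. Pads are 19 mm wide; open, the fingers measure 130 mm over their backs; the gripper's body (75 mm by 190 mm) begins 47 mm behind the grasp point.
Start: joints at [-1.274, 0.342, 1.524, -0, 1.275, -0.146], TCP at [224.971, -474.374, 248.741] pointing down, gripper open.
Joint ranges: [-2.53, 2.53], [-0.77, 2.02], [0.04, 2.7], [-1, 4.14], [0.28, 2.66], [-3.11, 3.11]. Speed limits (rad/s): [2.57, 2.57, 3.14, 3.14, 3.14, 3.14].

## Interface

Orientations are given as [roll, pitch, yaw] about the fixed x, y, z axes, in that order (R = Rz(yaw) Ry(pitch) Rx(roll)).
In Python, from plant import get_obs, capture, bot, spot_in gives the robot as it stands.
- The arm moves only by the shell command python3 -m handwheel 'ROWS' [OPENING]. ROWS is JSON, a list of rows, each a list of 2 entries, a list of its own where there are three numbers: the shift along the world's x, y, z in mm, then the turn, a rotation vector about the world's x, y, z in rad. In form: [[[x, y, z], [wx, wy, wz]], ...]. A call has 1 to 12 rows; each row shifts and turns the commanded pose from where the row before left it; what a row does not reach is not made up. A row lasts 1/8 s, in which the tool goes at most 62.5 mm and 10.7 degrees, less where a joint would pass 70% of its speed; a pose out of reach is approached as far as the arm can. A call is refused whole if a number of a shift passes 62.5 or a number of a turn 0.188, either way. A call with a gripper value outside its range is refused whole. OPENING is the closure, from 0 (fully open) to 1 (shut), set as the call begins (- or left out, the last holds). The fingers move at their own pace and stop on an object; the grip force is fixed at half the most. Time passes only in rows, so rows that do not move let the fingers close. It gives the time, the measured TCP pose, the force and the opening at its end, in the units of the state.
- get_obs(): the state, without advancing time (a new reading comes with each control period).
- capture(name): name is "scene" or "top" or "wrist"; returns a dict with "img" (400x640x3 uint8, red, green, blue), "fx", "fy", "cx", "cy" (pixels), "cam_to_world" (4x4, takes a point from camera to world coordinates). Camera axes: x right, y up, looking along -z (the intrinsics and any distortion apply to the point x, -y, -z); pixel columns grow to the right and rows downward; lengths in mm; the calibration is good to about 2 mm. A picture is of the moment at which its call begins. There is no depth.
- bot.close_job(): hands the job in, once; it reports no verdict.
Trained networks look in the newest picture that a camera, given by its name, has taken for a name from the list of things; names that differ only in an ending like _2 or _b are one class to them, and where a whole thing is asked for, a point or a joint stands for the part that bears it (a point fixed in the world has none). Each returns a list of dicts, best first, with "score" (0 to 1); they miss things now and then, are a little off and sometimes report something else, mostly with a low value. They report only what shows in the picture. A call takes as long as a camera call. They do not tell look-alikes from the thing itself.
- spot_in(thing, camera): "xyz" ([x, y, z] in mm, in the coordinates of the camera as it stood for that picture, good to about 4 mm: the middle of the surface that is visible of it).
The state is a dict: "time": time; "joint_positions": joint angles; "dq": joint speeds; "tau": joint torques, N m; "tool_pos": TCP position; "tcp_rot": TCP orientation; "contact_force": force on the tool from outside, world axes, zero at the start; "moment": the same for the moment, N m; "grip_width": finger opening in mm.
Only numpy, scipy, OpenCV 4.12 (cv2) and the standard library are available. Lean on these libraries where they do the work, as an engineer would, in place of code of your own. Each camera call takes 0.05 s, during which the arm holds its last target. There are 200 camera calls.

## Working session

There is one attempt and no reset: what is moved stays moved. The work goes in short steps, Python scripts to look and compute and a shell command to move; the robot and the scene stay as the last step left them, time stands still between calls to the robot, and variables do not carry over. Pictures are saved under pics/ and viewed, about 8 in all and at most 12, crops included, and the job is handed in when it is done.

```bash
ls; mkdir -p pics; cat > h.py <<'E'
import numpy as np,cv2
from plant import get_obs,capture,bot,spot_in
def proj(c,p):
    p=np.atleast_2d(p); T=np.linalg.inv(c["cam_to_world"]); q=p@T[:3,:3].T+T[:3,3]
    return np.c_[c["cx"]+c["fx"]*q[:,0]/-q[:,2], c["cy"]+c["fy"]*(-q[:,1])/-q[:,2]]
def unproj(c,u,v,z):
    T=c["cam_to_world"]; d=T[:3,:3]@np.array([(u-c["cx"])/c["fx"],-(v-c["cy"])/c["fy"],-1]); o=T[:3,3]
    return o+d*(z-o[2])/d[2]
def save(c,n,crop=None,s=1):
    im=c["img"][:,:,::-1]
    if crop: a,b,e,f=crop; im=im[b:f,a:e]
    cv2.imwrite("pics/"+n,cv2.resize(im,None,fx=s,fy=s,interpolation=cv2.INTER_CUBIC))
E
python3 - <<'E'
from h import *
np.set_printoptions(precision=1,suppress=True)
for n in("top","scene"):
    c=capture(n); save(c,n+"0.png")
    print(n,{k:v for k,v in c.items() if k!="img"})
    T=np.array(c["cam_to_world"])
    for t in("hub","spacer_mid","cog","seat","oil","grease","wrench"):
        for r in spot_in(t,n): print(t,round(r["score"],2),T[:3,:3]@r["xyz"]+T[:3,3], proj(c,T[:3,:3]@r["xyz"]+T[:3,3])[0])
print(get_obs())
E
```

```text
pics
top {'fx': 445.6490695319711, 'fy': 445.6490695319711, 'cx': 319.9284042807808, 'cy': 195.8539391066231, 'cam_to_world': array([[  -0. ,    1. ,   -0.2,  397.9],
       [  -1. ,   -0. ,    0. ,   16.2],
       [   0. ,    0.2,    1. , 1171.6],
       [   0. ,    0. ,    0. ,    1. ]])}
hub 0.84 [475.9  -6.1  26.3] [323.2 234. ]
spacer_mid 0.56 [ 470.  -235.2    3.3] [410.4 235.1]
cog 0.98 [346.1 187.2  10.1] [248.5 286.9]
cog 0.79 [582.2 215.5  15.8] [237.7 195.4]
cog 0.76 [466.4 193.2  13.7] [246.1 239.6]
seat 0.63 [474.3 -11.   77.2] [325.6 233.2]
oil 0.92 [682.6 210.6  81.4] [235.4 151.9]
grease 0.92 [741.3 -17.5  50.3] [325.4 131.3]
wrench 0.7 [ 719.5 -237.1    5.2] [406.4 142.6]
scene {'fx': 397.41370115264994, 'fy': 397.41370115264994, 'cx': 314.1512883020454, 'cy': 211.61153358139848, 'cam_to_world': array([[   0.5,   -0.7,    0.5,  980.4],
       [   0.8,    0.4,   -0.3, -247.4],
       [  -0. ,    0.6,    0.8,  735.1],
       [   0. ,    0. ,    0. ,    1. ]])}
hub 0.66 [488.5 -17.5  19.1] [281.4 222.5]
hub 0.47 [ 476.7 -233.8    7.3] [190.3 267.3]
cog 0.81 [480.7 195.7  23.1] [355.4 180.8]
cog 0.69 [363.  188.6  19.4] [325.7 155.1]
cog 0.67 [593.5 213.6  21. ] [391.  208.3]
oil 0.7 [706.4 206.   75.8] [427.8 228.9]
grease 0.86 [759.7 -24.1  49.6] [352.  313.1]
wrench 0.79 [ 710.7 -223.3    6. ] [245.7 358.8]
{'time': 0.8, 'joint_positions': array([-1.3,  0.3,  1.5,  0. ,  1.3, -0.1]), 'dq': array([-0.,  0.,  0.,  0.,  0.,  0.]), 'tau': array([ -0. , -43.1, -24.4,   0.1,   0. ,   0. ]), 'tool_pos': array([ 225. , -474.4,  248.8]), 'tcp_rot': array([3.1, 0. , 0.4]), 'contact_force': array([-0.9,  0.3,  0. ]), 'moment': array([ 0.,  0., -0.]), 'grip_width': 91.7724565616444}
```

View pics/top0.png

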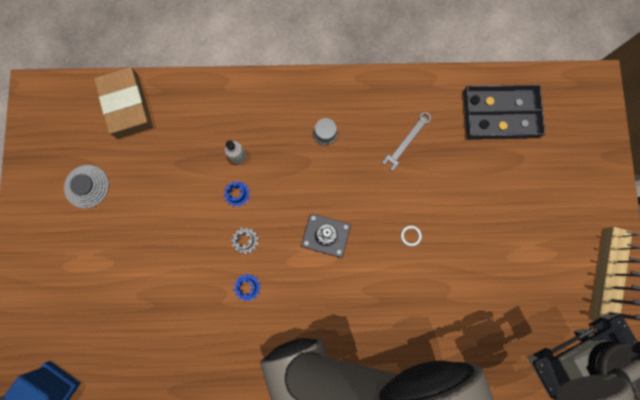

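View pics/scene0.png

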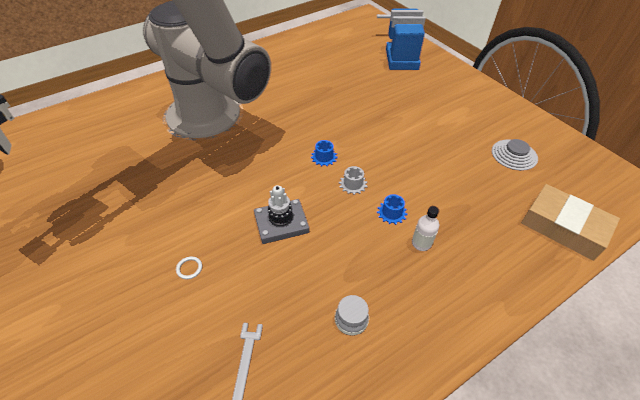

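The silver cog is at about (466,193) (scene px 353,180), between the two blue ones. The hub is at (475,-8) and the spacer at (470,-235), and the networks agree with the pictures on all three. I'll go above the spacer.

```bash
python3 -m handwheel '[[[15,15,-2],[0,0,0]],[[30,30,-12],[0,0,0]],[[32,32,-14],[0,0,0]],[[32,32,-14],[0,0,0]],[[32,32,-14],[0,0,0]],[[32,32,-14],[0,0,0]],[[32,32,-14],[0,0,0]],[[25,25,-10],[0,0,0]],[[15,9,-5],[0,0,0]],[[0,0,0],[0,0,0]],[[0,0,0],[0,0,0]]]' 0
python3 - <<'E'
from h import *
np.set_printoptions(precision=2,suppress=True)
c=capture("wrist"); save(c,"w1.png"); T=np.array(c["cam_to_world"]); print(T)
for r in spot_in("spacer_mid","wrist"): w=T[:3,:3]@r["xyz"]+T[:3,3]; print(round(r["score"],2),w,proj(c,w)[0])
o=get_obs(); print(o["tool_pos"],o["tcp_rot"],o["joint_positions"],o["time"])
E
```

```text
time: 2.17
tool_pos: [469.5, -236.1, 150.1]
tcp_rot: [3.141, 0.0, 0.442]
contact_force: [0.5, 0.1, -0.5]
grip_width: 92.0
[[   0.43    0.86    0.28  544.96]
 [  -0.9     0.41    0.13 -200.85]
 [   0.     -0.31    0.95  285.39]
 [   0.      0.      0.      1.  ]]
0.59 [ 473.25 -233.28    9.36] [316.96 184.36]
[ 469.4  -236.34  150.15] [ 3.14 -0.    0.44] [-0.61  0.44  1.66 -0.    1.03  0.52] 2.275
```

View pics/w1.png

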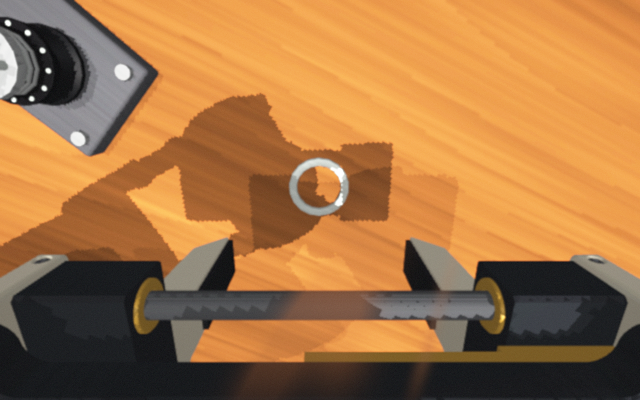

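```bash
cat > g.py <<'E'
from h import *
def ring(c,box,z,thr=60):
    a,b,e,f=box; hsv=cv2.cvtColor(c["img"][b:f,a:e],cv2.COLOR_RGB2HSV)
    m=((hsv[...,1]<thr)&(hsv[...,2]>110)).astype(np.uint8)
    cs,_=cv2.findContours(m,cv2.RETR_EXTERNAL,cv2.CHAIN_APPROX_NONE)
    k=max(cs,key=cv2.contourArea); P=np.array([unproj(c,u+a,v+b,z)[:2] for u,v in k[:,0]])
    (cx,cy),r=cv2.minEnclosingCircle(P.astype(np.float32)); e=cv2.fitEllipse(P.astype(np.float32))
    return (cx,cy,r),e
E
python3 - <<'E'
from g import *
np.set_printoptions(precision=2,suppress=True)
c=capture("wrist")
print(ring(c,(270,140,370,230),5))
o=get_obs(); p=np.array(o["tool_pos"]); y=o["tcp_rot"][2]
print(p, proj(c,[p,p-[0,0,22]]))
for s in(-46,46): print(proj(c,[p+[s*np.sin(y),-s*np.cos(y),-22]]))
for t in ("hub","seat"):
  T=np.array(c["cam_to_world"])
  for r in spot_in(t,"wrist"): print(t,r["score"],T[:3,:3]@r["xyz"]+T[:3,3])
E
```

```text
((470.36572265625, -236.19862365722656, 26.894386291503906), ((470.3619689941406, -236.07957458496094), (52.34037399291992, 52.746028900146484), 109.20068359375))
[ 469.43 -236.31  150.13] [[317.62 275.17]
 [317.73 253.12]]
[[232.06 253.13]]
[[403.35 253.11]]
seat 0.94 [478.03 -25.31  76.76]
```

```bash
python3 -m handwheel '[[[1,0,-30],[0,0,0]],[[0,0,-40],[0,0,0]],[[0,0,-35],[0,0,0]],[[0,0,-16],[0,0,0]],[[0,0,-6],[0,0,0]],[[0,0,0],[0,0,0]]]' 0
python3 -m handwheel '[[[0,0,0],[0,0,0]],[[0,0,0],[0,0,0]],[[0,0,0],[0,0,0]],[[0,0,0],[0,0,0]],[[0,0,0],[0,0,0]],[[0,0,0],[0,0,0]]]' 1
```

```text
time: 3.18
tool_pos: [471.5, -235.8, 23.5]
tcp_rot: [3.14, -0.001, 0.443]
contact_force: [-0.0, 0.1, 0.0]
grip_width: 92.0
time: 3.92
tool_pos: [471.0, -235.4, 22.8]
tcp_rot: [3.141, -0.0, 0.443]
contact_force: [-0.5, 0.5, 2.4]
grip_width: 51.8
```

```bash
python3 -m handwheel '[[[0,0,10],[0,0,0]],[[0,0,30],[0,0,0]],[[0,0,45],[0,0,0]],[[-5,15,40],[0,0,0]],[[-8,30,17],[0,0,0]],[[-8,35,0],[0,0,0]],[[-8,35,0],[0,0,0]],[[-8,35,0],[0,0,0]],[[-8,30,0],[0,0,0]],[[-5,19,0],[0,0,0]],[[0,0,0],[0,0,0]],[[0,0,0],[0,0,0]]]' 1
python3 - <<'E'
from h import *
np.set_printoptions(precision=2,suppress=True)
c=capture("wrist"); save(c,"w2.png"); T=np.array(c["cam_to_world"])
o=get_obs(); p=o["tool_pos"]; print(p,o["grip_width"],o["tcp_rot"],proj(c,[p-[0,0,19]]))
for t in("hub","seat","spacer_mid","cog"):
  for r in spot_in(t,"wrist"): w=T[:3,:3]@r["xyz"]+T[:3,3]; print(t,round(r["score"],2),w,proj(c,w)[0])
E
```

```text
time: 5.42
tool_pos: [421.4, -36.9, 165.1]
tcp_rot: [3.141, -0.001, 0.443]
contact_force: [0.5, 0.2, -0.0]
grip_width: 52.3
[421.37 -37.08 165.01] 52.08028997214708 [ 3.14 -0.    0.44] [[318.09 255.95]]
hub 0.65 [479.44  -6.75  21.82] [315.16 112.9 ]
seat 0.65 [478.51  -6.24  78.1 ] [313.07 119.44]
spacer_mid 0.94 [426.4  -31.21 150.37] [311.92 247.68]
cog 0.89 [357.52 182.89  23.54] [ 52.03 148.02]
cog 0.78 [462.79 179.39  18.94] [88.38 26.4 ]
cog 0.68 [429.67 -32.43 151.36] [316.8  244.24]
```

View pics/w2.png

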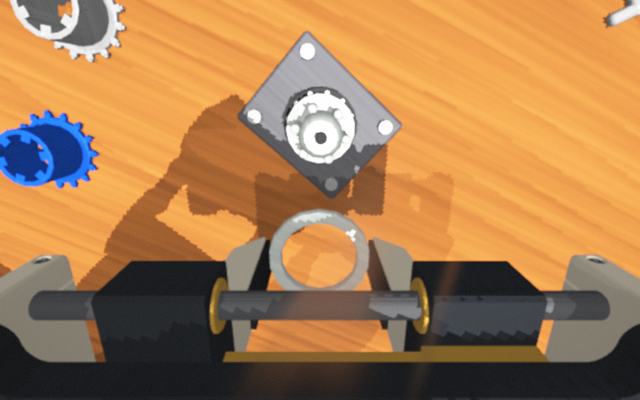

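```bash
python3 - <<'E'
from h import *
im=cv2.imread("pics/w2.png")
a=cv2.resize(im[75:175,265:375],None,fx=6,fy=6,interpolation=cv2.INTER_CUBIC)
cv2.imwrite("pics/w2h.png",a)
E
```

```text
(no output)
```

View pics/w2h.png

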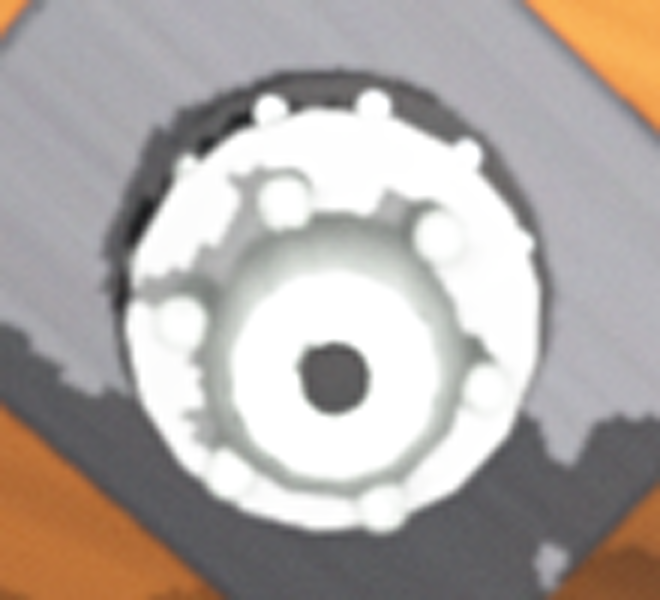

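The crop shows six spline tops (crop px 285,200 … 183,320) and the shaft-top hole (334,377), and the ring sits centred in the jaws.

```bash
cat >> g.py <<'E'
def splines(c,pts,z=110):
    P=np.array([unproj(c,u,v,z)[:2] for u,v in pts]); m=P.mean(0); d=P-m
    a=np.angle(np.exp(1j*6*np.arctan2(d[:,1],d[:,0])).mean())/6
    return m,np.hypot(*d.T),np.degrees(a),np.degrees(np.arctan2(d[:,1],d[:,0]))
E
python3 - <<'E'
from g import *
np.set_printoptions(precision=2,suppress=True)
c=capture("wrist")
f=lambda q,o:[((x+.5)/6-.5+o[0],(y+.5)/6-.5+o[1]) for x,y in q]
print(splines(c,f([(285,200),(438,233),(487,385),(380,505),(230,472),(183,320)],(265,75))))
print("hole",unproj(c,*f([(334,377)],(265,75))[0],121))
print("ring",ring(c,(240,200,400,300),146.5), get_obs()["tool_pos"])
# edge profile of the ring along several pixel columns/rows
g=cv2.cvtColor(c["img"],cv2.COLOR_RGB2HSV)
for v in(240,255,270): print(v,np.where((g[v,255:385,1]<60)&(g[v,255:385,2]>90))[0]+255)
print(np.where((g[195:300,319,1]<60)&(g[195:300,319,2]>90))[0]+195)
E
```

```text
(array([475.38, -12.74]), array([15.03, 14.96, 15.05, 15.32, 15.22, 14.76]), np.float64(-16.567916436292915), array([  43.12,  -15.53,  -75.8 , -137.36,  163.6 ,  102.57]))
hole [474.79 -12.98 121.  ]
ring ((421.13818359375, -37.28709030151367, 26.895029067993164), ((422.6700439453125, -36.618629455566406), (48.828819274902344, 53.32847595214844), 24.8824462890625)) [421.05 -36.84 164.66]
240 [257 258 259 260 261 262 263 264 265 272 273 274 275 276 277 278 279 280
 281 282 283 284 285 352 353 354 355 356 357 358 359 360 361 362 363 364
 374 375 376 377 378]
255 [255 256 257 258 259 269 270 271 272 273 274 275 276 277 278 279 280 281
 357 358 359 360 361 362 363 364 365 366 367 368 379 380 381 382 383 384]
270 [271 272 273 274 275 276 277 278 279 280 281 282 283 284 285 353 354 355
 356 357 358 359 360 361 362 363 364 365 366 384]
[209 210 211 212 213 214 215 216 217 218 219 220 221 222 289]
```

```bash
python3 -m handwheel '[[[10,4,0],[0,0,0]],[[20,9,0],[0,0,0]],[[16,8,0],[0,0,0]],[[7,3,0],[0,0,0]],[[0,0,-8],[0,0,0]],[[0,0,-10],[0,0,0]],[[0,0,-7],[0,0,0]],[[0,0,0],[0,0,0]],[[0,0,0],[0,0,0]]]' 1
python3 - <<'E'
from g import *
np.set_printoptions(precision=2,suppress=True)
c=capture("wrist"); o=get_obs(); print(o["tool_pos"]); save(c,"w3.png",(240,180,400,320),5)
z=o["tool_pos"][2]-17
print(ring(c,(255,200,385,300),z))
print("hub axis px at 121,110",proj(c,[[475.1,-12.85,121],[475.1,-12.85,110]]))
E
```

```text
time: 6.85
tool_pos: [474.0, -12.5, 139.9]
tcp_rot: [3.141, -0.0, 0.443]
contact_force: [-0.2, -0.5, -0.4]
grip_width: 52.5
[474.12 -12.46 140.  ]
((479.2311096191406, -10.446600914001465, 30.606081008911133), ((478.7911682128906, -11.056539535522461), (52.399497985839844, 55.818687438964844), 109.12720489501953))
hub axis px at 121,110 [[319.27 254.62]
 [319.23 245.21]]
```

View pics/w3.png

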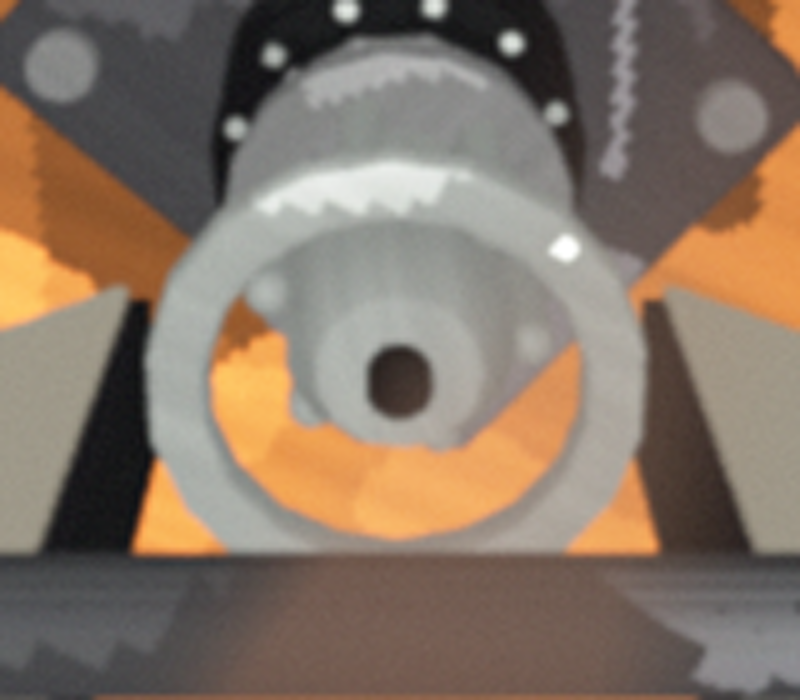

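```bash
python3 - <<'E'
from g import *
np.set_printoptions(precision=2,suppress=True)
c=capture("wrist"); z=get_obs()["tool_pos"][2]-17
U=lambda x,y,z:unproj(c,(x+.5)/5-.5+240,(y+.5)/5-.5+180,z)[:2]
t,b,l,r=[U(*p,z) for p in((396,222),(396,540),(210,385),(583,385))]
print("bore",(t+b)/2,np.linalg.norm(t-b),(l+r)/2,np.linalg.norm(l-r)); 
t,l,r=[U(*p,z) for p in((396,158),(146,375),(645,375))]
print("outer lr",(l+r)/2,np.linalg.norm(l-r),"top",t)
print("hole",U(399,382,121)); print(get_obs()["tool_pos"])
E
```

```text
bore [474.84 -12.74] 37.105510948504104 [475.01 -12.72] 38.920609330378944
outer lr [476.01 -12.12] 51.95722674533561 top [497.82  -1.83]
hole [474.44 -13.28]
[474.15 -12.47 140.05]
```

```bash
python3 -m handwheel '[[[0.5,-0.1,-3],[0,0,0]],[[0,0,-4],[0,0,0]],[[0,0,-4],[0,0,0]],[[0,0,-3],[0,0,0]],[[0,0,0],[0,0,0]]]' 1
```

```text
time: 7.58
tool_pos: [474.3, -12.4, 125.4]
tcp_rot: [-3.141, 0.001, 0.443]
contact_force: [0.3, 1.0, 0.6]
grip_width: 51.8
```

No contact, and the ring is past the spline tops, so I'll keep going down.

```bash
python3 -m handwheel '[[[0,0,-4],[0,0,0]],[[0,0,-5],[0,0,0]],[[0,0,-5],[0,0,0]],[[0,0,-4],[0,0,0]],[[0,0,-2],[0,0,0]],[[0,0,-1],[0,0,0]],[[0,0,0],[0,0,0]]]' 1; python3 -m handwheel '[[[0,0,-1],[0,0,0]],[[0,0,-1],[0,0,0]],[[0,0,0],[0,0,0]],[[0,0,0],[0,0,0]]]' 1; python3 -m handwheel '[[[0,0,-1],[0,0,0]],[[0,0,-1],[0,0,0]],[[0,0,0],[0,0,0]],[[0,0,0],[0,0,0]]]' 1
```

```text
time: 8.45
tool_pos: [474.5, -12.5, 104.8]
tcp_rot: [3.141, -0.0, 0.443]
contact_force: [1.0, 0.1, 0.0]
grip_width: 52.1
time: 8.95
tool_pos: [474.5, -12.5, 102.8]
tcp_rot: [3.141, -0.0, 0.443]
contact_force: [-0.5, 0.0, 1.6]
grip_width: 52.1
time: 9.45
tool_pos: [474.5, -12.5, 101.0]
tcp_rot: [3.141, -0.0, 0.443]
contact_force: [-1.3, 0.7, 5.6]
grip_width: 52.3
```

```bash
python3 -m handwheel '[[[0,0,-1],[0,0,0]],[[0,0,-0.5],[0,0,0]],[[0,0,0],[0,0,0]],[[0,0,0],[0,0,0]],[[0,0,0],[0,0,0]]]' 1; python3 - <<'E'
from h import *
c=capture("wrist"); save(c,"w4.png",(240,180,400,320),5)
E
```

```text
time: 10.07
tool_pos: [474.6, -12.5, 99.7]
tcp_rot: [3.141, -0.0, 0.443]
contact_force: [-1.3, 1.6, 7.1]
grip_width: 52.4
```

View pics/w4.png

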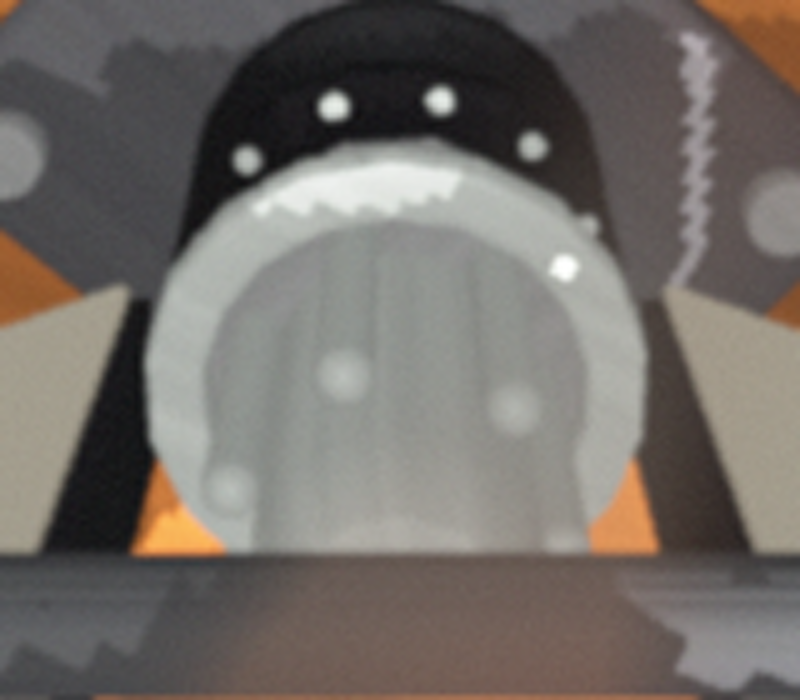

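Spacer is over the shaft, level, with the seat pressed about 2.5 mm (7.1 N). Easing off, releasing and going to the cog.

```bash
python3 -m handwheel '[[[0,0,1],[0,0,0]],[[0,0,1],[0,0,0]],[[0,0,0],[0,0,0]]]' 1; python3 -m handwheel '[[[0,0,0],[0,0,0]],[[0,0,0],[0,0,0]],[[0,0,0],[0,0,0]],[[0,0,0],[0,0,0]],[[0,0,0],[0,0,0]],[[0,0,3],[0,0,0]],[[0,0,20],[0,0,0]],[[0,0,35],[0,0,0]],[[0,5,30],[0,0,0]],[[0,10,5],[0,0,0]]]' 0;  python3 -m handwheel '[[[0,25,0],[0,0,0]],[[0,35,0],[0,0,0]],[[0,40,-10],[0,0,0]],[[0,40,-15],[0,0,0]],[[-4,30,-15],[0,0,0]],[[-4,16,-5],[0,0,0]],[[0,5,0],[0,0,0]],[[0,0,0],[0,0,0]],[[0,0,0],[0,0,0]]]' 0
python3 - <<'E'
from h import *
np.set_printoptions(precision=2,suppress=True)
c=capture("wrist"); T=np.array(c["cam_to_world"]); save(c,"w5.png",(200,90,440,270),3.3)
for r in spot_in("cog_mid","wrist"): w=T[:3,:3]@r["xyz"]+T[:3,3]; print(round(r["score"],2),w,proj(c,w)[0])
for r in spot_in("spacer_mid","wrist"): w=T[:3,:3]@r["xyz"]+T[:3,3]; print("sp",round(r["score"],2),w,proj(c,w)[0])
print(get_obs()["tool_pos"],get_obs()["joint_positions"])
E
```

```text
time: 10.5
tool_pos: [474.6, -12.5, 101.5]
tcp_rot: [3.141, -0.0, 0.443]
contact_force: [-1.9, 0.1, 5.1]
grip_width: 52.0
time: 11.75
tool_pos: [475.5, 2.5, 196.1]
tcp_rot: [3.139, -0.004, 0.442]
contact_force: [0.2, -0.8, -0.2]
grip_width: 91.7
time: 12.88
tool_pos: [466.9, 192.8, 149.7]
tcp_rot: [3.141, -0.001, 0.442]
contact_force: [-0.1, -0.4, 0.5]
grip_width: 91.6
0.85 [586.01 219.78  19.28] [353.82  39.1 ]
0.83 [474.34 202.79  23.61] [310.95 181.92]
0.71 [363.81 194.4   16.92] [270.02 285.47]
[466.78 192.89 149.55] [ 0.24  0.41  1.72 -0.    1.01  1.37]
```

View pics/w5.png

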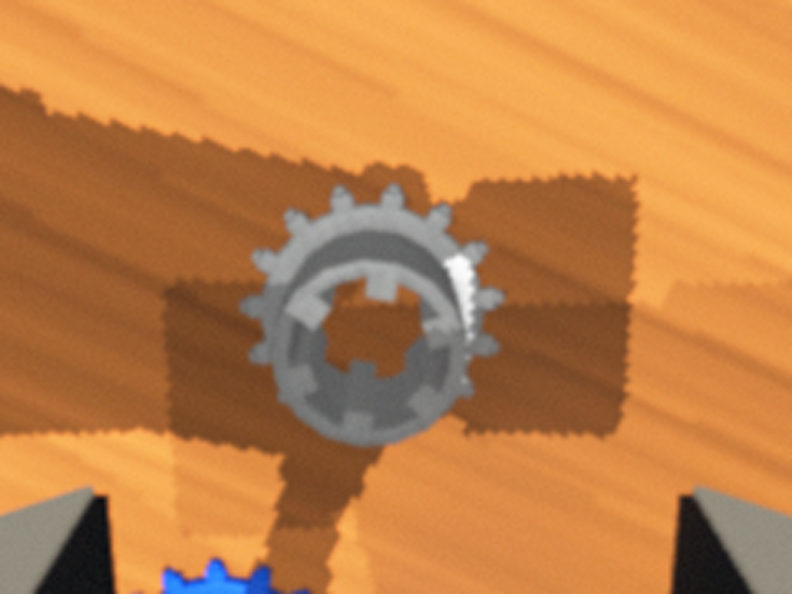

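```bash
python3 - <<'E'
from g import *
np.set_printoptions(precision=2,suppress=True)
c=capture("wrist"); f=lambda q:[((x+.5)/3.3-.5+200,(y+.5)/3.3-.5+90) for x,y in q]
print(splines(c,f([(380,290),(440,325),(430,403),(358,421),(298,381),(309,308)]),40))
for q in f([(271,350),(472,350),(372,258),(368,446)]): print(unproj(c,*q,40)[:2])
print(get_obs()["tool_pos"])
E
```

```text
(array([467.18, 198.81]), array([16.35, 18.46, 19.05, 17.08, 18.38, 18.37]), np.float64(16.40553420537), array([  16.01,  -40.43, -104.31, -164.27,  135.99,   75.5 ]))
[458.39 220.57]
[478.91 177.19]
[489.05 208.25]
[445.8  189.19]
[466.73 193.01 149.5 ]
```

```bash
python3 -m handwheel '[[[0.8,5.8,-15],[0,0,0]],[[0,0,-35],[0,0,0]],[[0,0,-35],[0,0,0]],[[0,0,-20],[0,0,0]],[[0,0,-10],[0,0,0]],[[0,0,-3.5],[0,0,0]],[[0,0,0],[0,0,0]],[[0,0,0],[0,0,0]]]' 0
python3 -m handwheel '[[[0,0,0],[0,0,0]],[[0,0,0],[0,0,0]],[[0,0,0],[0,0,0]],[[0,0,0],[0,0,0]],[[0,0,0],[0,0,0]],[[0,0,0],[0,0,0]]]' 1
python3 - <<'E'
from h import *
T=np.array(capture("top")["cam_to_world"])
for r in spot_in("spacer_mid","top"): print(r["score"],T[:3,:3]@r["xyz"]+T[:3,3])
E
```

```text
time: 14.08
tool_pos: [467.7, 199.5, 31.4]
tcp_rot: [3.141, -0.001, 0.443]
contact_force: [-0.1, -0.6, -0.5]
grip_width: 92.1
time: 14.82
tool_pos: [467.3, 199.3, 30.7]
tcp_rot: [3.142, 0.0, 0.443]
contact_force: [-0.5, 0.1, -0.1]
grip_width: 48.1
0.7 [473.77389734 -12.42288226  87.38483553]
```

```bash
python3 -m handwheel '[[[0,0,10],[0,0,0]],[[0,0,30],[0,0,0]],[[0,0,40],[0,0,0]],[[0,0,40],[0,0,0]],[[-3,-15,25],[0,0,-0.026]],[[-8,-40,0],[0,0,-0.026]],[[-8,-40,0],[0,0,0]],[[-8,-45,0],[0,0,0]],[[-8,-45,0],[0,0,0]],[[-8,-36,0],[0,0,0]],[[-3,-15,0],[0,0,0]],[[0,0,0],[0,0,0]]]' 1
python3 -m handwheel '[[[0,0,0],[0,0,0]]]' 1
python3 - <<'E'
from h import *
c=capture("wrist"); im=c["img"]; 
a=cv2.resize(im[80:180,260:380],None,fx=4.6,fy=4.6,interpolation=cv2.INTER_CUBIC)[:, :, ::-1]
b=cv2.resize(im[195:315,260:380],None,fx=4.6,fy=4.6,interpolation=cv2.INTER_CUBIC)[:, :, ::-1]
save(c,"w6.png",(250,75,390,310),2.5); print(get_obs()["tool_pos"],get_obs()["grip_width"])
E
```

```text
time: 16.42
tool_pos: [421.3, -37.0, 176.1]
tcp_rot: [3.141, -0.001, 0.389]
contact_force: [-0.1, -0.7, -1.3]
grip_width: 47.8
time: 16.55
tool_pos: [421.4, -35.8, 175.8]
tcp_rot: [-3.141, -0.0, 0.391]
contact_force: [-0.4, 0.5, -2.0]
grip_width: 48.1
[421.43556842 -35.69786873 175.7858936 ] 48.126101612321605
```

View pics/w6.png

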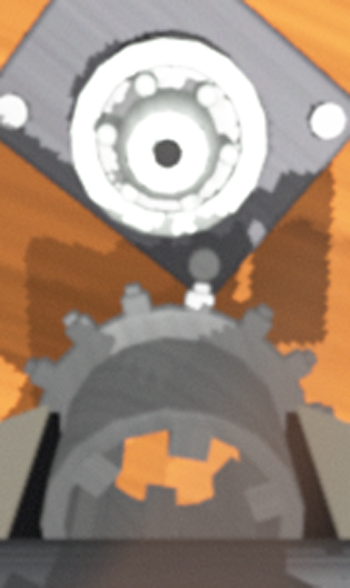

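The spacer lies flat and centred on the seat. I can see the spline dots (e.g. 147,84 and 229,155) and three cog teeth (185,438; 98,472; 265,500).

```bash
python3 - <<'E'
from g import *
np.set_printoptions(precision=2,suppress=True)
c=capture("wrist"); f=lambda q:[((x+.5)/2.5-.5+250,(y+.5)/2.5-.5+75) for x,y in q]
m=splines(c,f([(147,84),(209,94),(229,155),(190,202),(128,192),(107,133)])); print(m)
print("hole",unproj(c,*f([(168,153)])[0],121))
p=get_obs()["tool_pos"]; z=p[2]+9.3; print(p,z)
P=np.array([unproj(c,*q,z)[:2] for q in f([(185,438),(98,472),(265,500)])])
d=P-p[:2]; print(np.hypot(*d.T),np.degrees(np.arctan2(d[:,1],d[:,0])))
L,R,t=[unproj(c,*q,z)[:2] for q in f([(42,515),(303,515),(172,410)])]; print("cog lr mid",(L+R)/2,np.linalg.norm(L-R),"top",t,np.linalg.norm(t-p[:2]), np.dot(t-p[:2],[np.cos(.39),np.sin(.39)]),np.dot((L+R)/2-p[:2],[np.sin(.39),-np.cos(.39)]))
E
```

```text
(array([475.65, -12.77]), array([15.  , 15.31, 15.05, 15.21, 15.42, 15.09]), np.float64(-17.496883728534332), array([  42.15,  -17.  ,  -77.61, -136.86,  161.99,  102.34]))
hole [475.   -13.02 121.  ]
[421.42 -35.68 175.75] 185.04668262207358
[18.36 16.95 17.92] [ 13.93  69.41 -47.91]
cog lr mid [424.4  -35.08] 46.28564237334273 top [443.26 -27.19] 23.431837239514238 23.4276291229895 0.5737302450589397
```

```bash
python3 -m handwheel '[[[10,4,0],[0,0,0]],[[20,9,0],[0,0,0]],[[16,7,0],[0,0,0]],[[7.6,3.2,0],[0,0,0]],[[0,0,-5],[0,0,0]],[[0,0,-7],[0,0,0]],[[0,0,-5],[0,0,0]],[[0,0,0],[0,0,0]],[[0,0,0],[0,0,0]]]' 1
python3 -m handwheel '[[[0,0,-4],[0,0,0]],[[0,0,-3],[0,0,0]],[[0,0,-3],[0,0,0]],[[0,0,-3],[0,0,0]],[[0,0,0],[0,0,0]],[[0,0,0],[0,0,0]]]' 1
```

```text
time: 17.77
tool_pos: [474.9, -13.6, 158.9]
tcp_rot: [3.141, -0.0, 0.391]
contact_force: [-0.2, -0.5, -1.2]
grip_width: 48.0
time: 18.52
tool_pos: [474.9, -13.5, 145.8]
tcp_rot: [3.141, -0.0, 0.391]
contact_force: [-0.0, 0.1, -2.1]
grip_width: 47.9
```

```bash
python3 -m handwheel '[[[0,0.8,-1],[0,0,0]],[[0,0,-2],[0,0,0]],[[0,0,-2],[0,0,0]],[[0,0,-1],[0,0,0]],[[0,0,0],[0,0,0]]]' 1
python3 -m handwheel '[[[0,0,-1],[0,0,0]],[[0,0,-1],[0,0,0]],[[0,0,0],[0,0,0]],[[0,0,0],[0,0,0]]]' 1
```

```text
time: 19.15
tool_pos: [474.8, -12.7, 139.6]
tcp_rot: [-3.142, 0.0, 0.391]
contact_force: [0.6, 0.6, -2.0]
grip_width: 47.7
time: 19.65
tool_pos: [474.9, -12.7, 137.8]
tcp_rot: [3.141, -0.0, 0.391]
contact_force: [0.9, 0.5, -0.9]
grip_width: 48.0
```

Cog underside is about 3 mm past the spline tops with no force, so it's meshed. Sliding it home.

```bash
python3 -m handwheel '[[[0,0,-2],[0,0,0]],[[0,0,-2],[0,0,0]],[[0,0,-2],[0,0,0]],[[0,0,-2],[0,0,0]],[[0,0,0],[0,0,0]]]' 1
python3 -m handwheel '[[[0,0,-2],[0,0,0]],[[0,0,-3],[0,0,0]],[[0,0,-3],[0,0,0]],[[0,0,-2],[0,0,0]],[[0,0,-1],[0,0,0]],[[0,0,0],[0,0,0]]]' 1
python3 -m handwheel '[[[0,0,-1],[0,0,0]],[[0,0,-1],[0,0,0]],[[0,0,-1],[0,0,0]],[[0,0,0],[0,0,0]],[[0,0,0],[0,0,0]]]' 1
```

```text
time: 20.27
tool_pos: [474.8, -12.7, 129.5]
tcp_rot: [-3.141, 0.0, 0.391]
contact_force: [-0.2, 0.4, -1.2]
grip_width: 48.2
time: 21.02
tool_pos: [474.9, -12.7, 118.7]
tcp_rot: [3.142, 0.0, 0.391]
contact_force: [-0.1, 0.4, -1.2]
grip_width: 48.4
time: 21.65
tool_pos: [474.9, -12.7, 115.9]
tcp_rot: [3.141, -0.0, 0.391]
contact_force: [-0.7, -0.3, 2.8]
grip_width: 47.7
```

```bash
python3 -m handwheel '[[[0,0,-1],[0,0,0]],[[0,0,-1],[0,0,0]],[[0,0,-1],[0,0,0]],[[0,0,0],[0,0,0]],[[0,0,0],[0,0,0]]]' 1
python3 -m handwheel '[[[0,0,-1],[0,0,0]],[[0,0,-1],[0,0,0]],[[0,0,0],[0,0,0]],[[0,0,0],[0,0,0]]]' 1
python3 -m handwheel '[[[0,0,-0.5],[0,0,0]],[[0,0,-0.5],[0,0,0]],[[0,0,0],[0,0,0]],[[0,0,0],[0,0,0]]]' 1
```

```text
time: 22.28
tool_pos: [475.0, -12.7, 113.0]
tcp_rot: [3.141, -0.0, 0.391]
contact_force: [-2.3, 0.2, 6.3]
grip_width: 47.8
time: 22.78
tool_pos: [475.0, -12.7, 111.2]
tcp_rot: [3.141, -0.0, 0.391]
contact_force: [-2.9, -0.9, 8.9]
grip_width: 47.8
time: 23.28
tool_pos: [475.0, -12.7, 110.6]
tcp_rot: [3.141, -0.001, 0.391]
contact_force: [-3.3, 0.7, 11.5]
grip_width: 47.8
```

```bash
python3 -m handwheel '[[[0,0,-0.5],[0,0,0]],[[0,0,-0.5],[0,0,0]],[[0,0,0],[0,0,0]],[[0,0,0],[0,0,0]]]' 1
python3 -m handwheel '[[[0,0,-0.5],[0,0,0]],[[0,0,-0.5],[0,0,0]],[[0,0,0],[0,0,0]],[[0,0,0],[0,0,0]]]' 1
```

```text
time: 23.78
tool_pos: [475.1, -12.7, 110.5]
tcp_rot: [3.141, -0.001, 0.391]
contact_force: [-6.8, 0.7, 21.5]
grip_width: 47.9
time: 24.28
tool_pos: [475.2, -12.7, 110.4]
tcp_rot: [3.14, -0.002, 0.391]
contact_force: [-9.9, 2.4, 30.7]
grip_width: 47.9
```

```bash
python3 -m handwheel '[[[0,0,0.4],[0,0,0]],[[0,0,0],[0,0,0]],[[0,0,0],[0,0,0]],[[0,0,0],[0,0,0]],[[0,0,0],[0,0,0]],[[0,0,0],[0,0,0]],[[0,0,0],[0,0,0]],[[0,0,0],[0,0,0]]]' 1
python3 - <<'E'
from h import *
c=capture("wrist"); a=c["img"][140:320,220:420]; s=capture("scene")
T=np.array(s["cam_to_world"]); b=s["img"][130:250,230:400]
a=cv2.resize(a,(390,351)); b=cv2.resize(b,(400,351)); cv2.imwrite("pics/w7.png",np.hstack([a,b])[:,:,::-1])
o=get_obs(); print(o["tool_pos"],o["contact_force"],o["moment"])
for t in("oil","grease","wrench"):
  for r in spot_in(t,"scene"): print(t,round(r["score"],2),T[:3,:3]@r["xyz"]+T[:3,3])
E
```

```text
time: 25.28
tool_pos: [475.1, -12.6, 110.4]
tcp_rot: [3.14, -0.002, 0.391]
contact_force: [-8.9, 1.0, 26.4]
grip_width: 47.7
[475.10347586 -12.64083826 110.40003712] [-8.18857797  0.56528439 26.98901026] [ 0.33919456  1.46481572 -0.01737097]
oil 0.8 [705.45437559 208.3123128   73.06164159]
wrench 0.94 [ 710.61576105 -220.68108422    5.03373984]
```

View pics/w7.png

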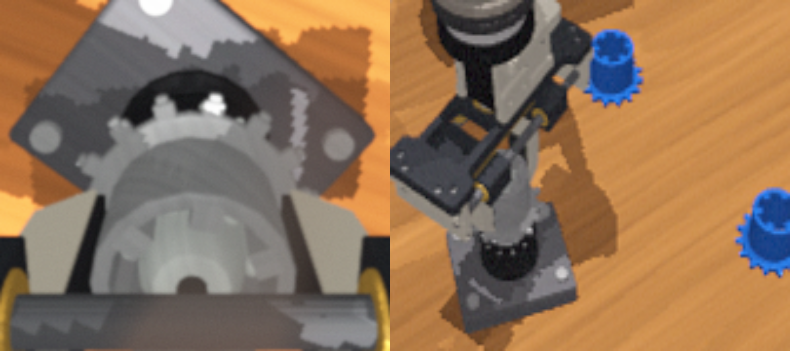

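The cog is home: teeth between the splines, shaft top about flush with the collar, and force steady at about 26 N against the stop. Handing in.

```bash
python3 -c "
from plant import bot,get_obs
print(bot.close_job()); o=get_obs(); print(o['time'],o['tool_pos'],o['contact_force'],o['grip_width'])"
```

```text
the job is handed in; nothing more can be done
None
the job is handed in; nothing more can be done
```

The job is done and handed in at about 25 s of the 59 s allowed. The arm is still gripping the sprocket and pressing it down.

- **Spacer:** I gripped it by the rim, laid it over the splines and pressed it level, so the seat gave about 2.5 mm at 7 N. After I let go, a picture showed it flat and centred on the seat.
- **Sprocket:** I took the silver one, not a blue one, by its collar and turned it about 3° to line up with the splines. It went past the spline tops with no resistance and slid onto the spacer.
- **Seat at its stop:** Pressed further, the force followed the spring to about 11 N, then rose about 10 N per mm of command with almost no movement. That is the hard stop. I then held 26–27 N for the last second; the tool stayed at 110.4 mm, and 110.7 mm was expected.

**Checks that were off or incomplete:**
- The gripper read 52 mm on the 54 mm spacer; on the sprocket's collar it read the expected 48 mm.
- About 8–9 N of sideways force remained during the final hold.
- At the end, the oil bottle and wrench were found within about 3 mm of their starting places. The network did not report the grease jar in that last picture, so I did not re-check it, but the arm never went near it.

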